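Push a keyed tube carrier into the gap in the row

ROBOT

A 6-joint arm with a two-finger parallel gripper is mounted at the origin on a cart in front of the work surface, level with it; the furniture and walls round the work are solid. World frame = base frame: x ahead of the robot, y to its left, z up, the work surface at z = 0. Lengths are in m, angles in rad, forces in N, time in s.
With the tool pointing down it reaches from about 0.375 to 0.925 m from the base axis. Payload 5.7 kg.
Tool frame: the origin (TCP) lies midway between the tips of the shut fingers; the grasp point (between the pads) lies ctrl.pinch_z behind it (ctrl.pinch_z is the distance from the TCP to the grasp point, in m); z points along the fingers, y is the direction in which the jaws open and shut (so a half turn about z gives the same grasp; the last joint's range is limited). The gripper opens to 88 mm and grips with 3 to 60 N. Pads are 20 mm wide; open, the fingers measure 115 mm over their backs; the gripper's body (75 mm by 178 mm) begins 61 mm behind the grasp point.
Start: joints at [0.998, 0.359, 1.51, -0, 1.272, -0.115], TCP at [0.265, 0.538, 0.223] pointing down, gripper open.
Joint ranges: [-2.97, 2.97], [-1.01, 2.36], [0.21, 2.38], [-0.96, 4.11], [0.2, 2.71], [-2.98, 2.98]. Speed limits (rad/s): [2.39, 2.39, 3.14, 3.14, 3.14, 3.14].

INTERFACE

Orientations are given as a unit quaternion [x, y, z, w].
In Python, from workcell import read_state, optics, ctrl gives the robot as it stands. The module is installed in compiled form; this text tells all that it offers.
- The arm moves only by the tool play_rows, never from a script. Its argument "moves" is a list of rows, each a list of 6 numbers: the shift along the world's x, y, z in units of 30 mm (1.0 is 30 mm), then the turn, a rotation vector about the world's x, y, z in units of 6 degrees (1.0 is 6 degrees). A call has 1 to 12 rows; each row is the pose to reach, as a shift and turn from the pose measured when the call began; what a row does not reach only later rows make up. A row lasts 1/10 s, in which the tool goes at most 50 mm and 8.59 degrees, less where a joint would pass 70% of its speed; a pose out of reach is approached as far as the arm can. A call with a gripper value outside its range is refused whole. "gripper" is the closure, from 0 (fully open) to 1 (shut), set as the call begins (left out, the last holds). The fingers move at their own pace and stop on an object; "newtons" is the grip in N (left out, the last holds). Time passes only in rows, so rows that repeat a pose let the fingers close. It gives the time, the measured TCP pose, the force and the opening at its end, in the units of the state.
- read_state(): the state, without advancing time (a new reading comes with each control period).
- optics.snapshot(name): name is "side" or "top" or "wrist"; returns a dict with "frame" (384x512x3 uint8, red, green, blue), "depth" (384x512 float32, m along the optical axis (not along the pixel's ray), 0 where there is no reading), "fx", "fy", "cx", "cy" (pixels), "extrinsics" (4x4, takes a point from camera to world coordinates); the wrist camera has in their place "tool_from_camera" (4x4, takes a point from camera to tool coordinates, whose origin is the TCP and whose axes are the flange's). Camera axes: x right, y up, looking along -z (the intrinsics and any distortion apply to the point x, -y, -z); pixel columns grow to the right and rows downward; lengths in m; the calibration is good to about 2 mm. The wrist camera is an equidistant fisheye: a pixel r from the principal point sees the ray r / f radians off the axis. A picture is of the moment at which its call begins: read the wrist's pose just before it.
- ctrl.hand_in(): hands the job in, once; it reports no verdict.
Trained networks look in the newest picture that a camera, given by its name, has taken for a name from the list of things; names that differ only in an ending like _2 or _b are one class to them, and where a whole thing is asked for, a point or a joint stands for the part that bears it (a point fixed in the world has none). Each returns a list of dicts, best first, with "p" (0 to 1); they miss things now and then, are a little off and sometimes report something else, mostly with a low value. They report only what shows in the picture. A call takes as long as a camera call.
- optics.recognise(camera, query): "at" ([x, y, z] in m, in the coordinates of the camera as it stood for that picture, good to about 4 mm: the middle of the surface that is visible of it).
- optics.pinpoint(camera, query): "at" ([x, y, z] in m, in the coordinates of the camera as it stood for that picture, good to about 4 mm: a listed point, or the origin of a listed thing).
The state is a dict: "time_s": time; "q": joint angles; "dq": joint speeds; "joint_torque": joint torques, N m; "tcp_pos": TCP position; "tool_rot": TCP orientation; "force": force on the tool from outside, world axes, zero at the start; "moment": the same for the moment, N m; "gripper_width": opening from 0.0 (shut) to 1.0 (fully open).
Only numpy, scipy, OpenCV 4.12 (cv2) and the standard library are available. Lean on these libraries where they do the work, as an engineer would, in place of code of your own. Each camera call takes 0.05 s, during which the arm holds its last target. There are 200 camera calls.

TASK

One tube carrier stands apart from the row of carriers in front of the metal fence. Stand it on the bench at the mouth of the gap in the row, lined up with the gap and with its notched end towards the fence, and let go of it; then push it from behind, without shifting its neighbours, until it is fully home against the fence. Leave it upright and let go.

Things in the scene. Friction and masses are not known exactly. Their poses are not given: they have to be found in the camera images.
- carrier: Grey block apart from the row, 150 x 44 x 50 mm, with its fixed white-capped tubes 67 mm high; 0.3 kg. Origin: footprint centre, underside. +x along its length to the notched nose, +z up. The last 22 mm at +x are only a tongue 20 mm wide (y +2 to +22 mm), 36 mm high; the other corner is cut away. Tail (-x): full flat face, white label. Grip across the 44 mm; balances at x = -9 mm.
- gap: The empty place, one of the two inner places of the row; a bare metal strip 145 x 30 mm flat on the bench marks it. Origin: where the carrier's origin is when home (within 1 mm), at bench height; home, the carrier has this frame's axes. +x: the push-in direction, to the fence. 49 mm wide between neighbours whose tails end at x = -75 mm; open above and at -x, where 200 mm of bench are free.
- dock: Aluminium fence fixed to the bench, 206 mm long, 50 mm high, at the inner end of four places 46.5 mm apart. Origin: middle of its face, at bench height; +x push-in direction, +y along it. In each place a dark steel lug 17 mm wide, 20 mm long, 32 mm high stands out to -x, 11.5 mm to -y of the place's middle; it enters the carrier's cut-away corner. A carrier turned end for end stops 20 mm short.
- row_near: Same carrier (same size, same frame) standing home at one end of the row (the end nearer the robot). Loose, only standing there on its own weight: an off-line push shifts it. It stays where it is.
- row_mid: Same carrier (same size, same frame) standing home in one of the two inner places of the row. Loose, only standing there on its own weight: an off-line push shifts it. It stays where it is.
- row_far: Same carrier (same size, same frame) standing home at the other end of the row (the end farther from the robot; behind it, from world x = 0.62 m on, a shelf hangs over the bench at wrist height). Loose, only standing there on its own weight: an off-line push shifts it. It stays where it is.
- carrier_nose (a point): Point in the middle of the end of the loose carrier's tongue: x = 75, y = 12, z = 18 mm in the carrier's frame.

How it is judged:
By the outcome, as a careful person would: the job done as asked, in the order asked, and still so for the second after the job is handed in, with the robot touching nothing.
It also fails if it takes over 53 s, if anything falls off the work surface, if the arm or the gripper's body presses on something with over 40 N, if the wrist force passes 120 N, or if a joint passes its speed limit or range.

## Working session

There is one attempt and no reset: what is moved stays moved. The work goes in short steps, Python scripts to look and compute and a tool call to move; the robot and the scene stay as the last step left them, time stands still between calls to the robot, and variables do not carry over. Pictures are saved under pics/ and viewed, about 8 in all and at most 12, crops included, and the job is handed in when it is done.

Besides the shell and the picture viewer there is one more tool, called after "Call:" as name(argument=value, ...) on one line, values as JSON. play_rows: Moves the arm, as the interface text tells. Its arguments: {"type":"object","properties":{"moves":{"type":"array","items":{"type":"array","items":{"type":"number"}}},"gripper":{"type":"number"},"newtons":{"type":"number"}},"required":["moves"]}

```bash
mkdir -p pics; cat > h.py <<'E'
import numpy as np, cv2
from workcell import read_state, optics, ctrl
from scipy.spatial.transform import Rotation as R
def T(s):
    M=np.eye(4); M[:3,:3]=R.from_quat(s['tool_rot']).as_matrix(); M[:3,3]=s['tcp_pos']; return M
def snap(n):
    s=read_state(); d=optics.snapshot(n)
    d['W']=T(s)@np.array(d['tool_from_camera']) if n=='wrist' else np.array(d['extrinsics'])
    return d
def w(d,p): return d['W'][:3,:3]@np.array(p)+d['W'][:3,3]
def cloud(d):
    z=d['depth']; v,u=np.mgrid[:z.shape[0],:z.shape[1]]
    P=np.stack([(u-d['cx'])/d['fx']*z,-(v-d['cy'])/d['fy']*z,-z],-1)
    return P@d['W'][:3,:3].T+d['W'][:3,3]
E
python3 - <<'E'
from h import *
s=read_state(); print(s, ctrl.pinch_z)
ims=[]
for n in ['top','side','wrist']:
    d=snap(n); ims.append(d['frame'])
    if n!='wrist': print(n,d['fx'],d['cx'],d['cy'],d['W'].round(3).tolist())
    for q in ['carrier','gap','dock','row_near','row_mid','row_far','carrier_nose']:
        print(n,q,[(round(r['p'],2),w(d,r['at']).round(3).tolist()) for r in optics.pinpoint(n,q)[:3]])
    cv2.imwrite(f'pics/{n}0.png',d['frame'][:,:,::-1])
    np.savez(f'{n}0.npz',**{k:d[k] for k in d})
E
```

```text
{'time_s': 0.0, 'q': array([ 9.97890250e-01,  3.59465198e-01,  1.51142346e+00,  2.45304693e-05,
        1.27249863e+00, -1.15072041e-01]), 'dq': array([-2.62737122e-03,  4.94876136e-04,  6.04376326e-04,  2.41638386e-03,
        9.70379414e-05,  4.94545311e-04]), 'joint_torque': array([-1.47543018e-03, -5.15377200e+01, -2.70721525e+01,  6.74523460e-02,
        3.48800712e-02, -1.74800430e-04]), 'tcp_pos': array([0.26481319, 0.53763493, 0.22183671]), 'tool_rot': array([ 2.26926356e-01,  9.73911507e-01, -8.40799278e-04, -3.13650428e-04]), 'force': array([0.74951052, 0.27979665, 0.11206464]), 'moment': array([-0.00921373,  0.00173689,  0.00285969]), 'gripper_width': 1.0026048697868566} 0.0187
top 355.7764496792017 258.09650522561435 186.76997796236017 [[-0.104, 0.974, -0.201, 0.33], [-0.995, -0.101, 0.026, 0.019], [0.004, 0.203, 0.979, 0.911], [0.0, 0.0, 0.0, 1.0]]
top carrier [(0.98, [0.495, -0.306, 0.001]), (0.63, [0.466, 0.167, -0.001]), (0.21, [0.488, -0.23, 0.018])]
top gap [(0.91, [0.468, 0.166, 0.001]), (0.53, [0.501, 0.243, -0.004])]
top dock [(0.74, [0.5, 0.245, -0.004])]
top row_near [(0.68, [0.424, 0.174, 0.004])]
top row_mid [(0.83, [0.52, 0.163, -0.0])]
top row_far [(0.6, [0.567, 0.161, -0.0])]
top carrier_nose [(0.69, [0.489, -0.23, 0.014])]
side 447.49028983311285 255.88876851409935 193.08169534117934 [[0.996, 0.055, -0.074, 0.408], [-0.092, 0.64, -0.763, -0.942], [0.006, 0.766, 0.642, 0.837], [0.0, 0.0, 0.0, 1.0]]
side carrier [(0.81, [0.492, -0.308, 0.005])]
side gap [(0.85, [0.474, 0.168, -0.0])]
side dock [(0.75, [0.501, 0.243, 0.002])]
side row_near [(0.83, [0.424, 0.168, 0.006]), (0.5, [0.563, 0.16, -0.001])]
side row_mid [(0.95, [0.515, 0.161, 0.003])]
side row_far [(0.83, [0.566, 0.158, -0.001])]
side carrier_nose [(0.82, [0.49, -0.231, 0.019])]
wrist carrier []
wrist gap []
wrist dock [(0.9, [0.499, 0.24, -0.003])]
wrist row_near []
wrist row_mid []
wrist row_far []
wrist carrier_nose []
```

View pics/top0.png

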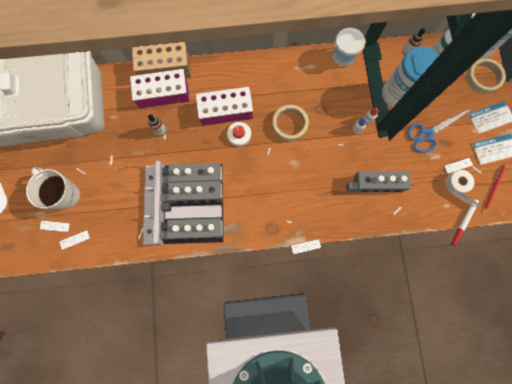

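View pics/side0.png

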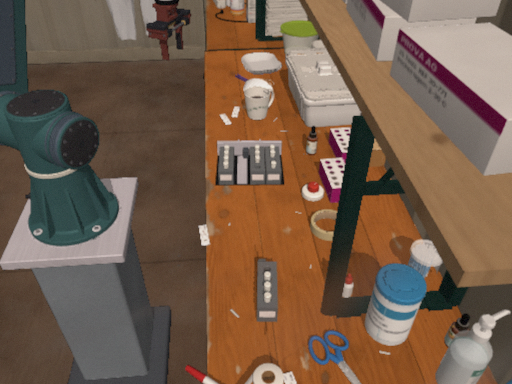

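Top view: the loose carrier is at about (380,181) with its nose to the left. The row is at (190,200) in front of the fence at (153,203), and the bare strip at (192,213) marks the gap. In the side view the carrier is at (267,290), the gap strip is at (242,163), and the shelf post is at (350,220). Next I refine these positions from depth.

```bash
python3 - <<'E'
from h import *
for n in ['top','side']:
    d=dict(np.load(f'{n}0.npz')); P=cloud(d).reshape(-1,3); P=P[d['depth'].ravel()>0]
    def box(m,l):
        Q=P[m]; r=cv2.minAreaRect((Q[:,:2]*1000).astype(np.float32)); print(n,l,len(Q),'c',np.round(r[0],1),'sz',np.round(r[1],1),'ang',round(r[2],2),'z',np.percentile(Q[:,2],[5,50,95]).round(4))
    x,y,z=P.T
    box((abs(x-.494)<.06)&(abs(y+.307)<.1)&(z>.025)&(z<.08),'carrier')
    box((abs(x-.494)<.06)&(abs(y+.307)<.1)&(z>.045)&(z<.054),'carrier top')
    box((abs(x-.424)<.04)&(y<.225)&(y>.07)&(z>.04)&(z<.08)&(x<.452),'near')
    box((x>.492)&(x<.6)&(y<.225)&(y>.07)&(z>.03)&(z<.08),'mid+far')
    box((x>.35)&(x<.62)&(y<.29)&(y>.242)&(z>.035)&(z<.08),'fence')
    m=(z>.1)&(x>.35)&(x<.75)&(abs(y)<.55)
    for y0 in np.arange(-.5,.5,.1):
        k=m&(y>=y0)&(y<y0+.1)
        if k.sum()>5: print('  high y',y0.round(2),'xmin',x[k].min().round(3),'z',z[k].min().round(3),z[k].max().round(3),k.sum())
E
```

```text
top carrier 1075 c [ 495.1 -308.2] sz [151.3  44.5] ang 83.69 z [0.0324 0.0486 0.065 ]
top carrier top 745 c [ 493.9 -319. ] sz [129.3  44.1] ang 83.96 z [0.0464 0.0488 0.0511]
top near 987 c [423.6 160.4] sz [128.1  44.2] ang 85.7 z [0.0462 0.0496 0.0663]
top mid+far 1932 c [540.7 155.3] sz [140.2  96.1] ang 89.16 z [0.0367 0.0493 0.0657]
top fence 429 c [498.2 261.4] sz [ 38.7 202.3] ang 89.88 z [0.0363 0.0486 0.0514]
  high y -0.5 xmin 0.709 z 0.153 0.163 170
  high y -0.4 xmin 0.607 z 0.1 0.52 5612
  high y -0.3 xmin 0.619 z 0.494 0.522 1210
  high y -0.2 xmin 0.619 z 0.493 0.521 1822
  high y -0.1 xmin 0.618 z 0.493 0.521 2465
  high y -0.0 xmin 0.617 z 0.493 0.521 3130
  high y 0.1 xmin 0.617 z 0.493 0.52 3808
  high y 0.2 xmin 0.617 z 0.103 0.52 4442
  high y 0.3 xmin 0.616 z 0.1 0.52 750
  high y 0.4 xmin 0.687 z 0.1 0.129 1206
side carrier 1106 c [ 494.1 -310.8] sz [151.8  44.5] ang 83.99 z [0.0334 0.0509 0.0675]
side carrier top 773 c [ 494.1 -320.7] sz [129.3  43.4] ang 84.58 z [0.0481 0.0509 0.0532]
side near 418 c [422.9 156.8] sz [132.1  44.1] ang 85.68 z [0.0454 0.0518 0.0683]
side mid+far 913 c [538.4 150.1] sz [137.  91.] ang 85.63 z [0.0346 0.0512 0.0676]
side fence 208 c [499.1 258.1] sz [ 32.1 201.1] ang 89.65 z [0.0371 0.0482 0.0526]
  high y -0.5 xmin 0.619 z 0.1 0.599 8413
  high y -0.4 xmin 0.606 z 0.1 0.599 9267
  high y -0.3 xmin 0.618 z 0.498 0.632 3770
  high y -0.2 xmin 0.618 z 0.497 0.61 1642
  high y -0.1 xmin 0.618 z 0.497 0.578 1019
  high y -0.0 xmin 0.618 z 0.496 0.548 683
  high y 0.1 xmin 0.617 z 0.496 0.521 80
  high y 0.3 xmin 0.692 z 0.1 0.129 182
  high y 0.4 xmin 0.686 z 0.101 0.131 290
```

Call:
play_rows(moves=[[7.6,-28.5,0,0,0,-11.6],[7.6,-28.5,0,0,0,-11.6],[7.6,-28.5,0,0,0,-11.6],[7.6,-28.5,0,0,0,-11.6],[7.6,-28.5,0,0,0,-11.6],[7.6,-28.5,0,0,0,-11.6],[7.6,-28.5,0,0,0,-11.6],[7.6,-28.5,0,0,0,-11.6],[7.6,-28.5,0,0,0,-11.6],[7.6,-28.5,0,0,0,-11.6],[7.6,-28.5,0,0,0,-11.6],[7.6,-28.5,0,0,0,-11.6]], gripper=0)

```text
time_s: 2.4
tcp_pos: [0.42, -0.0437, 0.223]
tool_rot: [0.742, 0.67, 0.0, 0.0]
force: [0.9, 0.8, 0.5]
gripper_width: 0.998
```

Call:
play_rows(moves=[[2.43,-9.13,-1,0,0,0],[2.43,-9.13,-1,0,0,0],[2.43,-9.13,-1,0,0,0],[2.43,-9.13,-1,0,0,0],[2.43,-9.13,-1,0,0,0],[2.43,-9.13,-1,0,0,0],[2.43,-9.13,-1,0,0,0],[2.43,-9.13,-1,0,0,0]])

```text
time_s: 3.2
tcp_pos: [0.4926, -0.3179, 0.1925]
tool_rot: [0.743, 0.67, 0.0, -0.0]
force: [0.6, -0.1, 0.3]
gripper_width: 1.0
```

```bash
cat >> h.py <<'E'
def wcloud(d):
    z=d['depth']; v,u=np.mgrid[:z.shape[0],:z.shape[1]]
    a,b=(u-d['cx'])/d['fx'],(v-d['cy'])/d['fy']; r=np.hypot(a,b)+1e-9
    t=np.tan(np.minimum(r,1.4))/r
    P=np.stack([a*t*z,-b*t*z,-z],-1)
    return P@d['W'][:3,:3].T+d['W'][:3,3]
E
python3 - <<'E'
from h import *
d=snap('wrist'); cv2.imwrite('pics/w1.png',d['frame'][:,:,::-1])
print(read_state()['tcp_pos'],read_state()['tool_rot'])
for q in ['carrier','carrier_nose']: print(q,[(round(r['p'],2),w(d,r['at']).round(4).tolist()) for r in optics.pinpoint('wrist',q)[:3]])
P=wcloud(d).reshape(-1,3); P=P[d['depth'].ravel()>0]; x,y,z=P.T
for lo,hi in [(.025,.08),(.045,.054)]:
    Q=P[(abs(x-.494)<.06)&(abs(y+.307)<.1)&(z>lo)&(z<hi)]
    if len(Q): r=cv2.minAreaRect((Q[:,:2]*1000).astype(np.float32)); print(len(Q),np.round(r[0],1),np.round(r[1],1),r[2],np.percentile(Q[:,2],[5,50,95]).round(4))
E
```

```text
[ 0.4923733  -0.31686191  0.19267756] [ 7.42420080e-01  6.69934377e-01  4.42543641e-04 -3.99529411e-04]
carrier [(0.66, [0.4956, -0.3098, 0.0022])]
carrier_nose []
5097 [ 493.7 -310.4] [150.4  44.3] 83.86005401611328 [0.0363 0.0503 0.067 ]
4089 [ 492.6 -320.8] [129.4  44.3] 83.86005401611328 [0.049  0.0502 0.0514]
```

View pics/w1.png

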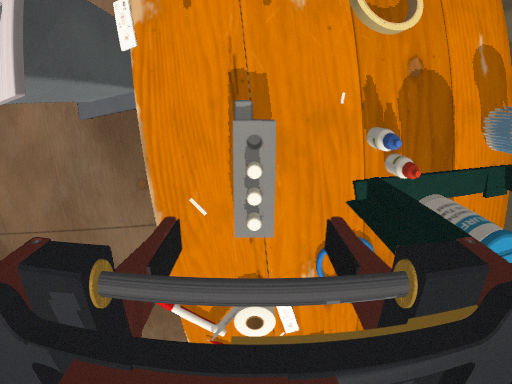

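Call:
play_rows(moves=[[0,-0.05,-1.6,0,0,0],[0,-0.05,-3.2,0,0,0],[0,-0.05,-4.6,0,0,0],[0,-0.05,-5.6,0,0,0],[0,-0.05,-6.05,0,0,0],[0,-0.05,-6.05,0,0,0],[0,-0.05,-6.05,0,0,0]])

```text
time_s: 4.05
tcp_pos: [0.4933, -0.3177, 0.0129]
tool_rot: [0.742, 0.671, 0.001, 0.001]
force: [-0.2, -0.1, 0.2]
gripper_width: 0.999
```

Call:
play_rows(moves=[[0,0,0,0,0,0],[0,0,0,0,0,0],[0,0,0,0,0,0],[0,0,0,0,0,0],[0,0,0,0,0,0],[0,0,0,0,0,0],[0,0,0,0,0,0],[0,0,0,0,0,0]], gripper=1, newtons=25)

```text
time_s: 4.85
tcp_pos: [0.4935, -0.3178, 0.013]
tool_rot: [0.742, 0.671, 0.001, 0.001]
force: [0.4, 0.1, 2.3]
gripper_width: 0.497
```

Call:
play_rows(moves=[[0,0,0.5,0,0,0],[0,0,1,0,0,0],[0,0,2,0,0,0],[0,0,3,0,0,0],[0,0,3,0,0,0]])

```text
time_s: 5.35
tcp_pos: [0.4955, -0.3194, 0.106]
tool_rot: [0.742, 0.671, 0.001, 0.004]
force: [1.1, -1.5, -2.6]
gripper_width: 0.501
```

Call:
play_rows(moves=[[-0.1,0.7,0,0,0,0],[-0.25,1.8,0,0,0,0.1],[-0.4,3,0,0,0,0.2],[-0.6,4.2,0,0,0,0.28],[-0.77,5.4,0,0,0,0.28],[-0.93,6.6,0,0,0,0.28],[-1.1,7.7,0,0,0,0.28],[-1.22,8.6,0,0,0,0.28],[-1.3,9.2,0,0,0,0.28],[-1.33,9.43,0,0,0,0.28],[-1.33,9.43,0,0,0,0.28]])

```text
time_s: 6.45
tcp_pos: [0.4539, -0.0352, 0.1049]
tool_rot: [0.731, 0.682, 0.0, 0.003]
force: [-0.4, -0.8, -3.2]
gripper_width: 0.499
```

```bash
python3 - <<'E'
from h import *
s=read_state(); d=snap('wrist'); cv2.imwrite('pics/w2.png',d['frame'][:,:,::-1])
np.savez('w2.npz',**{k:d[k] for k in d})
print(s['tcp_pos'],s['tool_rot'],s['force'])
for q in ['gap','carrier','dock','row_near','row_mid']: print(q,[(round(r['p'],2),w(d,r['at']).round(4).tolist()) for r in optics.pinpoint('wrist',q)[:2]])
P=wcloud(d).reshape(-1,3); P=P[d['depth'].ravel()>0]
a=np.radians(85.7); o=np.array([.4708,.1679]); ex=np.array([np.cos(a),np.sin(a)]); ey=np.array([-ex[1],ex[0]])
X=(P[:,:2]-o)@ex; Y=(P[:,:2]-o)@ey; z=P[:,2]
def box(m,l):
    Q=np.c_[X,Y][m]*1000
    if len(Q)<10: print(l,len(Q)); return
    r=cv2.minAreaRect(Q.astype(np.float32)); print(l,len(Q),np.round(r[0],1),np.round(r[1],1),round(r[2],2),'x',np.percentile(Q[:,0],[.5,99.5]).round(1),'y',np.percentile(Q[:,1],[.5,99.5]).round(1),'z',np.median(z[m]).round(4))
top=(z>.044)&(z<.056)&(X>-.1)&(X<.06)
box(top&(Y>.015)&(Y<.1),'near'); box(top&(Y<-.015)&(Y>-.070),'mid'); box(top&(Y<-.070)&(Y>-.14),'far')
box((abs(z)<.012)&(abs(Y)<.03)&(X>-.1)&(X<.06),'floor')
box((z>.044)&(z<.056)&(X>.07)&(X<.14)&(abs(Y)<.15),'fence')
c=np.array(s['tcp_pos'][:2]); xc,yc=(c-o)@ex,(c-o)@ey; print('tcp in gap',xc,yc)
h=(z>.10)&(z<.17)&(abs(X-xc)<.1)&(abs(Y-yc)<.03)
for k in np.arange(.10,.17,.01): box(h&(z>k)&(z<k+.01),'held%.2f'%k)
E
```

```text
[ 0.45389858 -0.03520754  0.1049376 ] [7.31172560e-01 6.82187105e-01 3.44089842e-04 2.70596467e-03] [-0.38068594 -0.76011161 -3.21561437]
gap []
carrier [(0.93, [0.4531, -0.0251, 0.0956])]
dock []
row_near []
row_mid []
near 1972 [-60.4  47.3] [44.4 32.8] 89.91 x [-76.6 -45.3] y [25.2 69.2] z 0.0502
mid 2140 [-58.9 -46.6] [35.3 46.8] 0.33 x [-76.4 -43.6] y [-69.9 -23.5] z 0.0502
far 2009 [-55.6 -92.3] [41.9 44.9] 0.71 x [-76.2 -35.8] y [-113.9  -70.1] z 0.0502
floor 4573 [-64.1   0.3] [71.8 59.8] 1.07 x [-99.8 -29.2] y [-29.7  29.4] z 0.001
fence 0
tcp in gap -0.20380306350021468 0.0016250977765292704
held0.10 186 [-168.2    1.9] [51.  59.8] 0.5 x [-193.6 -142.5] y [-28.   31.4] z 0.1066
held0.11 306 [-200.9    4.8] [ 55.3 135.2] 67.45 x [-270.1 -128.6] y [-28.3  31.4] z 0.1146
held0.12 2363 [-192.6    1.6] [148.1  59.1] 10.08 x [-193.4 -120.9] y [-27.4  30.7] z 0.1277
held0.13 762 [-197.1    2. ] [ 59.7 112.4] 85.41 x [-252.2 -142.4] y [-28.1  31.4] z 0.1361
held0.14 14008 [-197.     1.6] [ 60.  109.2] 89.99 x [-249.6 -142.8] y [-24.7  28.1] z 0.1422
held0.15 2128 [-207.5   -5.7] [60.3 53.7] 27.22 x [-241.7 -184.8] y [-27.8  31.2] z 0.1585
held0.16 729 [-205.1    4.3] [58.5 39.2] 77.86 x [-223.4 -186.8] y [-28.2  31.4] z 0.1636
held0.17 0
```

View pics/w2.png

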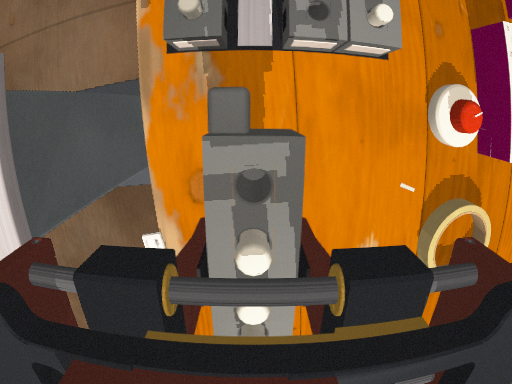

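Call:
play_rows(moves=[[0.06,0.6,0,0,0,0],[0.127,1.1,-0.3,0,0,0],[0.127,1.27,-1,0,0,0],[0.127,1.27,-1.8,0,0,0],[0.127,1.27,-2.4,0,0,0],[0.127,1.27,-2.8,0,0,0],[0.127,1.27,-2.8,0,0,0]])

```text
time_s: 7.45
tcp_pos: [0.4587, 0.0004, 0.0206]
tool_rot: [0.732, 0.681, 0.0, 0.003]
force: [-0.6, -0.3, -3.3]
gripper_width: 0.499
```

```bash
cat > g.py <<'E'
from h import *
a=np.radians(85.7); o=np.array([.4708,.1679]); ex=np.array([np.cos(a),np.sin(a)]); ey=np.array([-ex[1],ex[0]])
def rep(tag=None,zs=((.044,.056,'top'),)):
    s=read_state(); c=np.array(s['tcp_pos'][:2]); q=R.from_quat(s['tool_rot']).as_matrix()
    print('tcp gapmm',((c-o)@ex*1e3).round(1),((c-o)@ey*1e3).round(1),'z',(s['tcp_pos'][2]*1e3).round(1),'yaw_y',np.degrees(np.arctan2(q[1,1],q[0,1])).round(2),'zaxis',q[:,2].round(4),'F',s['force'].round(1))
E
python3 -c "
from g import *
rep()"
```

```text
tcp gapmm -167.9 -0.5 z 20.6 yaw_y -4.19 zaxis [ 0.0042 -0.004  -1.    ] F [-0.6 -0.3 -3.3]
```

Call:
play_rows(moves=[[-0.04,0.05,-0.1,0,0,0],[-0.04,0.05,-0.2,0,0,0],[-0.04,0.05,-0.26,0,0,0],[-0.04,0.05,-0.26,0,0,0]])

```text
time_s: 7.85
tcp_pos: [0.458, 0.0018, 0.0132]
tool_rot: [0.732, 0.681, 0.0, 0.003]
force: [0.3, 0.1, -3.3]
gripper_width: 0.499
```

```bash
python3 -c "
from g import *
rep()"
```

```text
tcp gapmm -166.6 0.4 z 13.2 yaw_y -4.19 zaxis [ 0.0052 -0.0041 -1.    ] F [ 0.3  0.1 -3.3]
```

Call:
play_rows(moves=[[0,0,-0.04,0,0,0],[0,0,-0.06,0,0,0],[0,0,-0.06,0,0,0]])

```text
time_s: 8.15
tcp_pos: [0.4581, 0.0018, 0.013]
tool_rot: [0.732, 0.681, 0.001, 0.004]
force: [-4.1, -0.7, 19.0]
gripper_width: 0.498
```

Call:
play_rows(moves=[[0,0,0.04,0,0,0],[0,0,0.04,0,0,0],[0,0,0.04,0,0,0],[0,0,0.04,0,0,0],[0,0,0.04,0,0,0],[0,0,0.04,0,0,0],[0,0,0.04,0,0,0]], gripper=0)

```text
time_s: 8.85
tcp_pos: [0.458, 0.0018, 0.014]
tool_rot: [0.732, 0.681, 0.001, 0.003]
force: [0.4, -0.2, 0.9]
gripper_width: 1.0
```

Call:
play_rows(moves=[[0,0,1,0,0,0],[0,0,2.2,0,0,0],[0,-0.5,3.6,0,0,0],[-0.1,-1.8,4.6,0,0,0],[-0.2,-3,5,0,0,0],[-0.25,-3.4,5,0,0,0],[-0.25,-3.4,5,0,0,0]])

```text
time_s: 9.55
tcp_pos: [0.4503, -0.1012, 0.1638]
tool_rot: [0.733, 0.68, 0.001, 0.004]
force: [-0.8, -0.1, -0.5]
gripper_width: 0.999
```

```bash
cat >> g.py <<'E'
def measure(name,car=(-.26,-.08),save=None):
    d=snap(name)
    if save: cv2.imwrite(save,d['frame'][:,:,::-1])
    P=(wcloud if name=='wrist' else cloud)(d).reshape(-1,3); P=P[d['depth'].ravel()>0]
    X=(P[:,:2]-o)@ex; Y=(P[:,:2]-o)@ey; z=P[:,2]
    def box(m,l):
        Q=np.c_[X,Y][m]*1000
        if len(Q)<10: print(l,len(Q)); return
        r=cv2.minAreaRect(Q.astype(np.float32)); print(l,len(Q),np.round(r[0],1),np.round(r[1],1),round(r[2],2),'x',np.percentile(Q[:,0],[.5,99.5]).round(1),'y',np.percentile(Q[:,1],[.5,99.5]).round(1),'z',np.median(z[m]).round(4))
    t=(z>.044)&(z<.056); row=t&(X>-.1)&(X<.06)
    box(row&(Y>.0235)&(Y<.1),'near'); box(row&(Y<-.0235)&(Y>-.0705),'mid'); box(row&(Y<-.0705)&(Y>-.14),'far')
    c=(X>car[0])&(X<car[1])&(abs(Y)<(.035 if car[1]<-.07 else .0235))
    box(t&c,'car top'); box(c&(z>.028)&(z<.08),'car all'); box((z>.045)&(z<.055)&(X>.07)&(X<.11)&(abs(Y)<.15),'fence')
E
python3 -c "
from g import *
rep(); measure('wrist',save='pics/w3.png'); measure('top')"
```

```text
tcp gapmm -269.9 0.3 z 163.8 yaw_y -4.36 zaxis [ 0.0058 -0.0043 -1.    ] F [-0.8 -0.1 -0.5]
near 0
mid 0
far 0
car top 5471 [-169.1    0.7] [ 44.3 128.4] 89.93 x [-233.  -105.6] y [-21.3  22.6] z 0.0503
car all 6551 [-159.3    0.7] [ 44.3 147.9] 89.93 x [-233.   -87.7] y [-21.3  22.6] z 0.0504
fence 0
near 820 [-10.7  46.5] [128.2  44.2] 0.07 x [-73.2  52.7] y [24.7 68.6] z 0.0494
mid 784 [-10.9 -47.3] [126.5  46.3] 0.03 x [-73.9  52.2] y [-70.2 -24.2] z 0.0492
far 766 [-10.4 -92.9] [ 44.7 128.2] 89.76 x [-74.3  53.4] y [-114.8  -70.7] z 0.0491
car top 689 [-163.    -0.5] [116.3  44.7] 0.05 x [-218.3 -105. ] y [-22.4  21.7] z 0.0491
car all 900 [-152.5   -0.3] [137.3  45. ] 0.05 x [-218.3  -84.2] y [-22.3  22. ] z 0.0491
fence 421 [ 81.5 -23.4] [ 13.2 203.9] 0.46 x [75.2 87.9] y [-123.3   78.4] z 0.049
```

View pics/w3.png

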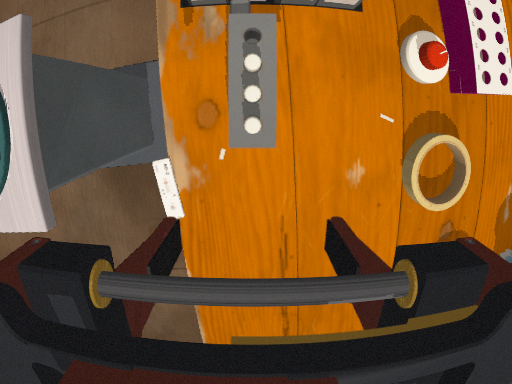

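Call:
play_rows(moves=[[0,0,-1.2,0,0,0],[0,0,-2.6,0,0,0],[0,0,-3.8,0,0,0],[0,0,-4.6,0,0,0],[0,0,-4.95,0,0,0],[0,0,-4.95,0,0,0],[0,0,-4.95,0,0,0],[0,0,-4.95,0,0,0]], gripper=0.86)

```text
time_s: 10.45
tcp_pos: [0.4504, -0.0992, 0.0154]
tool_rot: [0.733, 0.681, 0.001, 0.003]
force: [-0.0, 0.6, 0.0]
gripper_width: 0.312
```

```bash
python3 -c "
from g import *
rep()"
```

```text
tcp gapmm -267.9 0.4 z 15.4 yaw_y -4.23 zaxis [ 0.0052 -0.0033 -1.    ] F [-0.   0.6  0. ]
```

Call:
play_rows(moves=[[0,0,0,0,0,0],[0,0,0,0,0,0],[0.015,0.2,0,0,0,0],[0.03,0.4,0,0,0,0],[0.04,0.6,0,0,0,0],[0.05,0.7,0,0,0,0],[0.06,0.85,0,0,0,0],[0.07,1,0,0,0,0],[0.082,1.15,0,0,0,0],[0.094,1.3,0,0,0,0],[0.105,1.45,0,0,0,0],[0.105,1.45,0,0,0,0]])

```text
time_s: 11.65
tcp_pos: [0.4533, -0.055, 0.0153]
tool_rot: [0.733, 0.681, 0.001, 0.003]
force: [1.0, -0.4, -0.5]
gripper_width: 0.139
```

```bash
python3 -c "
from g import *
rep();measure('wrist');measure('top')"
```

```text
tcp gapmm -223.6 0.7 z 15.3 yaw_y -4.21 zaxis [ 0.0048 -0.0029 -1.    ] F [ 1.  -0.4 -0.5]
near 0
mid 0
far 0
car top 20066 [-166.8    0.6] [133.1  44.6] 0.04 x [-214.2 -102.3] y [-21.2  22.5] z 0.0503
car all 25073 [-166.5    0.6] [136.6  44.6] 0.04 x [-223.4  -99.4] y [-21.2  22.4] z 0.0504
fence 0
near 0
mid 9
far 617 [-10.1 -93.2] [ 43.6 128.8] 89.11 x [-74.3  53.3] y [-114.8  -71. ] z 0.0492
car top 0
car all 0
fence 61 [  81.1 -109.9] [ 9.8 31.6] 0.52 x [76.2 86.1] y [-125.7  -94.2] z 0.049
```

```bash
python3 -c "
from g import *
measure('side',save='pics/s1.png')
i=cv2.imread('pics/s1.png')[90:270,150:370]; cv2.imwrite('pics/s1c.png',cv2.resize(i,None,fx=3,fy=3))"
```

```text
near 113 [-15.2  63.8] [126.5  12. ] 2.32 x [-77.4  47.9] y [55.5 69.1] z 0.0513
mid 206 [-12.  -55.1] [ 41.6 136.1] 81.7 x [-79.9  53.8] y [-70.4 -25.8] z 0.0508
far 295 [-14.8 -92.4] [ 43.2 131.3] 89.99 x [-79.1  49.3] y [-114.   -70.9] z 0.0513
car top 76 [-161.5   -8.9] [ 33.9 155.8] 82.8 x [-237.3  -84.4] y [-19.7  16.5] z 0.0508
car all 235 [-162.1   -6. ] [ 41.5 157.7] 82.48 x [-238.8  -97.1] y [-22.1  20.9] z 0.052
fence 109 [ 79.2 -23.8] [ 18.5 203.2] 0.26 x [70.3 88.3] y [-125.2   77.8] z 0.0503
```

View pics/s1c.png

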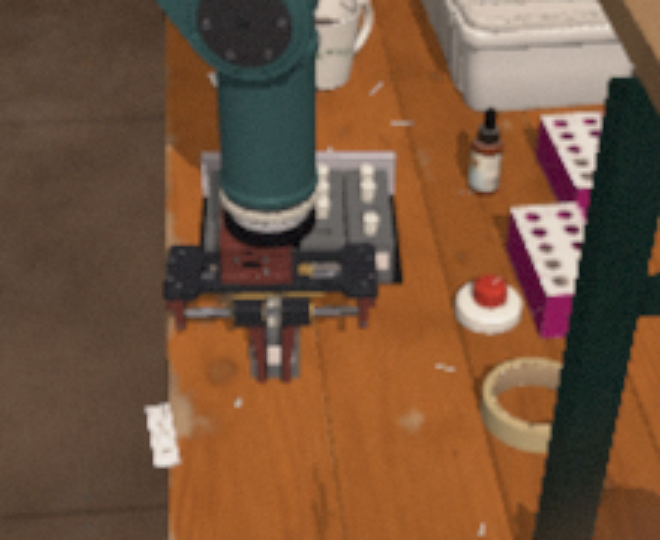

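Call:
play_rows(moves=[[0.012,0.15,0,0,0,0],[0.025,0.3,0,0,0,0],[0.037,0.45,0,0,0,0],[0.048,0.6,0,0,0,0],[0.059,0.75,0,0,0,0],[0.07,0.9,0,0,0,0],[0.081,1.05,0,0,0,0],[0.092,1.2,0,0,0,0],[0.103,1.35,0,0,0,0],[0.115,1.5,0,0,0,0],[0.126,1.65,0,0,0,0],[0.137,1.8,0,0,0,0]])

```text
time_s: 13.0
tcp_pos: [0.4575, -0.0012, 0.0153]
tool_rot: [0.733, 0.681, 0.001, 0.003]
force: [0.5, -2.7, 0.8]
gripper_width: 0.14
```

```bash
python3 -c "
from g import *
rep();measure('wrist',car=(-.24,-.078),save='pics/w4.png')"
```

```text
tcp gapmm -169.6 0.6 z 15.3 yaw_y -4.23 zaxis [ 0.0049 -0.0031 -1.    ] F [ 0.5 -2.7  0.8]
near 5253 [-58.9  47.6] [45.4 35.6] 89.69 x [-76.4 -42.4] y [25.2 69.3] z 0.0502
mid 6021 [-57.5 -47. ] [37.8 47. ] 0.11 x [-76.2 -41.4] y [-70.4 -23.6] z 0.0502
far 4357 [-52.3 -92.9] [47.9 45. ] 0.12 x [-76.1 -30.6] y [-114.1  -70.6] z 0.0502
car top 14677 [-128.6    0.7] [101.2  44.4] 0.09 x [-163.1  -78.5] y [-21.1  22.5] z 0.0503
car all 19021 [-129.5    0.7] [103.1  44.4] 0.09 x [-171.6  -78.4] y [-21.1  22.4] z 0.0505
fence 0
```

View pics/w4.png

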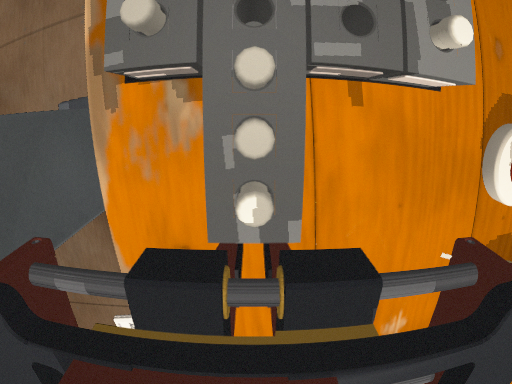

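Call:
play_rows(moves=[[0.012,0.15,0,0,0,0],[0.024,0.3,0,0,0,0],[0.035,0.45,0,0,0,0],[0.046,0.6,0,0,0,0],[0.057,0.75,0,0,0,0],[0.068,0.9,0,0,0,0],[0.079,1.05,0,0,0,0],[0.09,1.2,0,0,0,0],[0.101,1.35,0,0,0,0],[0.112,1.5,0,0,0,0],[0.123,1.65,0,0,0,0],[0.135,1.8,0,0,0,0]])

```text
time_s: 14.25
tcp_pos: [0.4615, 0.0537, 0.0154]
tool_rot: [0.733, 0.681, 0.001, 0.003]
force: [0.6, -1.3, 0.8]
gripper_width: 0.141
```

```bash
python3 -c "
from g import *
rep();measure('wrist',car=(-.2,.06))"
```

```text
tcp gapmm -114.5 0.7 z 15.4 yaw_y -4.23 zaxis [ 0.0049 -0.0027 -1.    ] F [ 0.6 -1.3  0.8]
near 13771 [-30.9  47.6] [90.7 45.3] 0.22 x [-75.7  11.1] y [25.3 69.4] z 0.0503
mid 14915 [-30.1 -47. ] [92.6 47. ] 0.01 x [-75.8  12.4] y [-70.4 -23.6] z 0.0502
far 10104 [-24.4 -92.9] [103.   44.8] 0.0 x [-75.5  23.4] y [-114.1  -70.6] z 0.0502
car top 20233 [-57.2  -0.2] [133.6  46.6] 0.0 x [-105.2    6.8] y [-23.4  22.6] z 0.0503
car all 25423 [-57.2  -0.2] [138.6  46.6] 0.0 x [-114.     9.4] y [-23.4  22.5] z 0.0504
fence 0
```

Call:
play_rows(moves=[[0.01,0.12,0,0,0,0],[0.018,0.24,0,0,0,0],[0.027,0.36,0,0,0,0],[0.036,0.48,0,0,0,0],[0.045,0.6,0,0,0,0],[0.054,0.7,0,0,0,0],[0.06,0.78,0,0,0,0],[0.065,0.85,0,0,0,0]])

```text
time_s: 15.1
tcp_pos: [0.4635, 0.08, 0.0154]
tool_rot: [0.733, 0.681, 0.001, 0.003]
force: [-0.8, -3.4, 0.6]
gripper_width: 0.142
```

```bash
python3 -c "
from g import *
rep();measure('wrist',car=(-.2,.06),save='pics/w5.png')"
```

```text
tcp gapmm -88.2 0.7 z 15.4 yaw_y -4.23 zaxis [ 0.0049 -0.0024 -1.    ] F [-0.8 -3.4  0.6]
near 17351 [-18.   47.8] [117.4  45.3] 0.1 x [-75.8  36.6] y [25.3 69.4] z 0.0503
mid 18580 [-16.7 -47. ] [119.5  47. ] 0.0 x [-75.4  38.4] y [-70.4 -23.6] z 0.0502
far 12210 [-12.  -93.2] [128.9  45.4] 0.0 x [-75.5  49. ] y [-114.1  -70.6] z 0.0503
car top 20351 [-31.2  -0.2] [133.7  46.5] 0.0 x [-78.9  33.2] y [-23.4  22.6] z 0.0503
car all 25582 [-30.9  -0.2] [138.1  46.6] 0.01 x [-87.8  35.8] y [-23.4  22.5] z 0.0505
fence 0
```

Now the last few mm, in small steps, watching the force.

Call:
play_rows(moves=[[0.003,0.03,0,0,0,0],[0.005,0.06,0,0,0,0],[0.007,0.09,0,0,0,0],[0.008,0.1,0,0,0,0]])

```text
time_s: 15.55
tcp_pos: [0.4637, 0.0817, 0.0154]
tool_rot: [0.732, 0.681, 0.0, 0.003]
force: [-0.1, -13.4, 2.1]
gripper_width: 0.139
```

Call:
play_rows(moves=[[0.001,0.015,0,0,0,0],[0.003,0.03,0,0,0,0],[0.003,0.04,0,0,0,0]])

```text
time_s: 15.85
tcp_pos: [0.4638, 0.0817, 0.0154]
tool_rot: [0.732, 0.681, -0.001, 0.004]
force: [0.5, -12.9, 2.1]
gripper_width: 0.139
```

Call:
play_rows(moves=[[0.002,0.03,0,0,0,0],[0.005,0.06,0,0,0,0],[0.006,0.08,0,0,0,0],[0.006,0.08,0,0,0,0]])

```text
time_s: 16.25
tcp_pos: [0.4641, 0.0817, 0.0155]
tool_rot: [0.731, 0.682, -0.002, 0.005]
force: [-0.5, -18.8, 1.8]
gripper_width: 0.137
```

Call:
play_rows(moves=[[-0.005,-0.1,0,0,0,0],[-0.06,-0.8,0,0,0,0],[-0.12,-1.6,0.3,0,0,0],[-0.18,-2.4,1.5,0,0,0],[-0.22,-3,3,0,0,0],[-0.22,-3,4.5,0,0,0],[-0.22,-3,5,0,0,0],[-0.22,-3,5,0,0,0]])

```text
time_s: 17.05
tcp_pos: [0.4596, -0.0084, 0.168]
tool_rot: [0.731, 0.682, 0.0, 0.007]
force: [0.2, -0.4, 0.1]
gripper_width: 0.141
```

```bash
python3 -c "
from g import *
rep();measure('wrist',car=(-.12,.06),save='pics/w6.png');measure('top',car=(-.12,.06));measure('side',car=(-.12,.06))
for n in ['top','side']:
  d=snap(n)
  for q in ['carrier','row_near','row_mid','row_far','dock']:
    print(n,q,[(round(r['p'],2),(((w(d,r['at'])[:2]-o)@np.c_[ex,ey])*1e3).round(1)) for r in optics.pinpoint(n,q)[:4]])
"
```

```text
tcp gapmm -176.6 -2.1 z 168.0 yaw_y -4.0 zaxis [ 0.0105 -0.0101 -0.9999] F [ 0.2 -0.4  0.1]
near 3115 [-35.6  47.4] [44.9 82.1] 89.92 x [-76.2   4. ] y [25.4 69.2] z 0.0503
mid 3320 [-34.5 -47.1] [46.8 83.9] 89.98 x [-76.1   4.8] y [-70.4 -23.8] z 0.0502
far 2912 [-31.9 -92.4] [43.9 88.8] 89.67 x [-75.9  10.5] y [-113.8  -70.6] z 0.0502
car top 3164 [-36.6  -0.3] [78.9 46.3] 0.0 x [-75.8   2.3] y [-23.3  22.5] z 0.0503
car all 3898 [-33.5  -0.5] [85.7 46.5] 0.4 x [-76.1   2.6] y [-23.4  22.4] z 0.0504
fence 0
near 182 [-11.   46.4] [ 43.4 128.2] 89.68 x [-73.4  52.8] y [24.7 68.4] z 0.0492
mid 266 [ 30.2 -47.3] [45.1 46. ] 0.31 x [ 8.  52.5] y [-70.3 -24.4] z 0.0494
far 303 [ 26.  -92.4] [43.7 55.9] 89.63 x [-1.8 53.5] y [-114.2  -70.7] z 0.0492
car top 223 [-9.5 -0.9] [126.3  44. ] 0.97 x [16.6 53.8] y [-22.1  21.8] z 0.0492
car all 256 [-7.2 -0.2] [134.7  44.6] 0.48 x [-74.6  59.7] y [-22.1  22.1] z 0.0489
fence 420 [ 81.5 -23.4] [ 13.2 203.9] 0.36 x [75.4 88.1] y [-123.4   78.3] z 0.049
near 297 [-13.5  47. ] [134.5  43.9] 0.12 x [-78.6  51.7] y [25.1 68.9] z 0.0509
mid 310 [-15.2 -48.4] [ 44.4 133.4] 89.59 x [-79.7  51.2] y [-70.3 -25.8] z 0.051
far 312 [-14.5 -92.4] [130.1  43.7] 0.14 x [-77.9  49.5] y [-114.1  -70.7] z 0.0511
car top 219 [-14.8   0.7] [ 41.8 129.8] 89.78 x [-79.4  49.8] y [-20.4  21.6] z 0.051
car all 358 [-14.8  -0.4] [ 43.3 130.9] 88.05 x [-79.7  49.7] y [-23.3  21.6] z 0.051
fence 180 [ 79.3 -23.6] [ 16.9 202.7] 0.4 x [70.8 86.8] y [-124.9   77.5] z 0.0502
top carrier [(0.66, array([5.9, 0.7]))]
top row_near []
top row_mid [(0.86, array([  1. , -46.7]))]
top row_far [(0.62, array([  2.3, -94.1]))]
top dock [(0.56, array([ 77.4, -25.6]))]
side carrier [(0.82, array([ 2.9, -0.5]))]
side row_near [(0.62, array([-4.2, 44.4]))]
side row_mid [(0.76, array([ -3.2, -46.6]))]
side row_far [(0.94, array([ -0.7, -95.1])), (0.27, array([ -2.8, -48.8]))]
side dock [(0.94, array([ 74.5, -20. ]))]
```

View pics/w6.png

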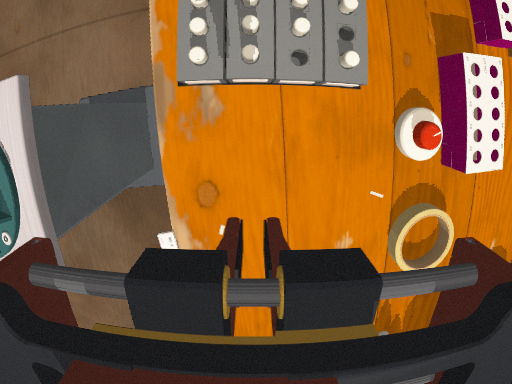

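```bash
python3 -c "
from h import *
print(ctrl.hand_in(), read_state()['time_s'])"
```

```text
the job is handed in; nothing more can be done
the job is handed in; nothing more can be done
```

The carrier is home in the gap and the job is handed in. I gripped the loose carrier and stood it at the mouth of the gap, in line with the gap and notched end to the fence, then let go. With the fingers nearly closed, I pushed it in from behind until it stopped. The last call with a clock reading ended at 17 s; the limit is 53 s.

**Last checks:**
- **Home:** under a push rising from 13 to 19 N, the carrier moved no further. The wrist depth put its tail at x = -75.8 mm in the gap frame, with the neighbours' tails at -75.9 to -76.2 mm, so it is flush.
- **Neighbours:** they stayed within about 0.3 mm of where the wrist camera saw them before the push.
- **Upright and clear:** its top face was level with the row at about 50 mm. The arm was backed off and raised, touching nothing.

**Disagreements:** the network's carrier origin was 6 mm (top camera) and 3 mm (side camera) further in than the home position I measured. I put that down mainly to its 4 mm accuracy and the arm partly blocking the top view. The top-camera outline was also broken up by the arm, so I relied on the wrist depth. The white front of the fence and the lug were not checked directly at the end.

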